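# Put the fit-up kit back on its shadow mats

## Task

Tidy the fit-up kit: put the yellow tape measure, the roll of black tape and the welding magnet square each on the blue mat that shows its silhouette, covering the silhouette and turned to lie along it; the tape measure may lie either way round, the magnet square's narrow nose must point the way the silhouette's does. Each thing stays upright as it stands now, and the bolt that stands nearby is left standing where it is.

Things in the scene. Friction and masses are not known exactly. Their poses are not given: they have to be found in the camera images.
- tape_measure: yellow and black tape measure standing on its base, case 40 mm wide (along its x), 66 mm high; whole length 86 mm along its y: the case from y = -27 to +43 mm, a small blade hook sticks out to y = -43 mm. Origin: centre of the underside of the 43 x 86 footprint; z up; the case's middle is at y = +8 mm. 0.27 kg.
- tape_roll: roll of black tape lying flat, 60 to 62 mm in diameter, 19 mm high, with a light core (solid to the touch). Origin: centre of its underside; z up; any yaw is alike. 0.05 kg.
- magnet_square: yellow and black welding magnet square lying flat, 15 mm high; seen from above 72 mm wide (along its y) from x = -24 to -9 mm, then tapering to a blunt nose 18 mm wide at x = +24 mm. The flat back (x = -24) and the flat nose (x = +24) are parallel, 48 mm apart: grasp it across these at y = 0. Origin: centre of the underside of the 48 x 72 footprint; z up. It does not attract anything here. 0.21 kg.
- magnet_nose (a point): the nose of the magnet square: the middle of its narrow flat end, 24 mm along the square's x from its origin, 7.5 mm above its underside; axes as the square's.
- mat_tape: fixed blue mat, 100 mm along its y, 74 mm along its x, 4 mm thick (top 4 mm above the bench), a dark screw head in each corner, flat, no rim; its silhouette, centred, is a yellow rectangle, 43 x 86 mm, for the tape measure. Origin: centre of the mat's underside; the silhouette's long side runs along the mat's y.
- mat_roll: fixed blue mat, 100 mm along its y, 74 mm along its x, 4 mm thick (top 4 mm above the bench), a dark screw head in each corner, flat, no rim; its silhouette, centred, is a black disc, 62 mm in diameter, with a white centre of 38 mm, for the roll of tape. Origin: centre of the mat's underside.
- mat_magnet: fixed blue mat, 100 mm along its y, 74 mm along its x, 4 mm thick (top 4 mm above the bench), a dark screw head in each corner, flat, no rim; its silhouette, centred, is a white tapering shape 48 x 72 mm, its wide back at the mat's -x, its narrow nose at the mat's +x, for the magnet square. Origin: centre of the mat's underside; the silhouette's long side runs along the mat's y.
- bolt: bystander: steel M12 bolt standing upright on its hexagonal head, 21 mm across, 57 mm high, loose. Origin: centre of its underside. Leave it standing where it is. The black bench grinder, fixed beside it between the left and right parts of the work area, is 250 mm high: carry things over it.
Things that resemble listed ones, but are neither listed nor needed, are in the scene too. There is more than one size of the tape_roll; the one meant has the size given above.

How it is judged (in metres and radians):
At the end, for the whole second after the job is handed in: Each thing rests on its own mat, upright, origin within 12 mm of the mat's centre and under 9 mm high; tape measure and magnet square within 0.2 rad of their silhouettes, the magnet's nose towards the silhouette's nose; the bolt stands within 30 mm of its start (horizontal distance between tape_measure and mat_tape below 0.012 m and height (world z) of each of tape_measure, tape_roll, magnet_square below 0.009 m and angle between each of tape_measure, tape_roll, magnet_square's own z axis and vertical below 0.15 rad and linear speed of each of tape_measure, tape_roll, magnet_square below 0.02 m/s and angle between the y axis of tape_measure and the y axis of mat_tape, either way round below 0.2 rad and horizontal distance between tape_roll and mat_roll below 0.012 m and horizontal distance between magnet_square and mat_magnet below 0.012 m and angle between the y axis of magnet_square and the y axis of mat_magnet, either way round below 0.2 rad and x of magnet_nose in the frame of mat_magnet above 0.01 m and distance of bolt from where it was at the start of the episode below 0.03 m and angle between bolt's own z axis and vertical below 0.2 rad); the robot touches nothing.
It fails at once if the standing bolt is knocked over or moved by more than 30 mm (distance of bolt from where it was at the start of the episode above 0.03 m or angle between bolt's own z axis and vertical above 0.5 rad).
It also fails if it takes over 96 s, if anything falls off the work surface, if the arm or the gripper's body presses on something with over 40 N, if the wrist force passes 120 N, or if a joint passes its speed limit or range.

## Robot

A 6-joint arm with a two-finger parallel gripper is mounted at the origin on a cart in front of the work surface, level with it; the furniture and walls round the work are solid. World frame = base frame: x ahead of the robot, y to its left, z up, the work surface at z = 0. Lengths are in mm, angles in rad, forces in N, time in s.
With the tool pointing down it reaches from about 350 to 775 mm from the base axis. Payload 7.3 kg.
Tool frame: the origin (TCP) lies at the very end of the fingers, on their centre line; the grasp point (between the pads) lies 19 mm behind it; z points along the fingers, y is the line along which they close (so a half turn about z gives the same grasp; the last joint's range is limited). The gripper opens to 92 mm and grips with 3 to 60 N. Pads are 19 mm wide; open, the fingers measure 130 mm over their backs; the gripper's body (75 mm by 190 mm) begins 47 mm behind the grasp point.
Start: joints at [-1.259, 0.342, 1.524, -0, 1.275, -0.146], TCP at [232.061, -470.948, 226.741] pointing down, gripper open.
Joint ranges: [-2.53, 2.53], [-0.77, 2.02], [0.04, 2.7], [-1, 4.14], [0.28, 2.66], [-3.11, 3.11]. Speed limits (rad/s): [2.57, 2.57, 3.14, 3.14, 3.14, 3.14].

## Interface

Orientations are given as [roll, pitch, yaw] about the fixed x, y, z axes, in that order (R = Rz(yaw) Ry(pitch) Rx(roll)).
In Python, from plant import bot gives the robot as it stands.
- The arm moves only by the tool send_rows, never from a script. Its argument "rows" is a list of rows, each an object of numbers: "x", "y", "z": the shift along the tool's x, y, z in units of 0.2 m (1.0 is 0.2 m); "ax", "ay", "az": the turn, a rotation vector about the tool's x, y, z in units of 60 degrees (1.0 is 60 degrees); "jaw": the opening, from -1 (shut) to 1 (fully open), so that 0 is half open. In form: [{"x": .., "y": .., "z": .., "ax": .., "ay": .., "az": .., "jaw": ..}, ...]. A call has exactly 10 rows; each row is the pose to reach, as a shift and turn from the pose commanded when the call began, along the tool's axes at that moment; what a row does not reach only later rows make up. A row lasts 1/8 s, in which the tool goes at most 62.5 mm and 10.7 degrees, less where a joint would pass 70% of its speed; a pose out of reach is approached as far as the arm can. A call with a number of a shift or a turn outside -1 to 1 is refused whole. A call with a gripper value outside its range is refused whole. The fingers move at their own pace and stop on an object; the grip force is fixed at half the most. Time passes only in rows, so rows that repeat a pose let the fingers close, or fill a call up. It gives the time, the measured TCP pose, the force, the opening and the grip force at its end, in the units of the state.
- bot.get_obs(): the state, without advancing time (a new reading comes with each control period).
- bot.capture(name): name is "scene" or "top" or "wrist"; returns (picture, depth): 420x560x3 uint8, red, green, blue; 420x560 float32, mm along the optical axis (not along the pixel's ray), 0 where there is no reading.
- bot.camera_model(name): a dict with "vertical_fov" (degrees; the focal length in pixels is half the picture's height over the tangent of half this angle, whatever the lens; pixels are square), "cx", "cy" (the principal point, pixels), "R" (3x3) and "t" (3): a world point X has camera coordinates R X + t; the wrist camera has in their place "T_tool_cam" (4x4, takes a point from camera to tool coordinates, whose origin is the TCP and whose axes are the flange's). Camera axes: x right, y down, z forward; pixel columns grow to the right and rows downward; lengths in mm; the calibration is good to about 2 mm. A picture is of the moment at which its call begins: read the wrist's pose just before it. camera_model takes no time and is no camera call.
- bot.close_job(): hands the job in; it is judged then, once.
The state is a dict: "time": time; "joint_positions": joint angles; "dq": joint speeds; "tau": joint torques, N m; "tool_pos": TCP position; "tcp_rot": TCP orientation; "contact_force": force on the tool from outside, world axes, zero at the start; "moment": the same for the moment, N m; "grip_width": finger opening in mm; "finger_force": force on a finger pad.
Only numpy, scipy, OpenCV 4.12 (cv2) and the standard library are available. Lean on these libraries where they do the work, as an engineer would, in place of code of your own. Each camera call takes 0.05 s, during which the arm holds its last target. There are 200 camera calls.

## Working session

There is one attempt and no reset: what is moved stays moved. The work goes in short steps, Python scripts to look and compute and a tool call to move; the robot and the scene stay as the last step left them, time stands still between calls to the robot, and variables do not carry over. Pictures are saved under pics/ and viewed, at most 14 in all, crops included, and the job is handed in when it is done.

Besides the shell and the picture viewer there is one more tool, called after "Request:" as name([rows], argument=value, ...), one row to a line, values as JSON. send_rows: Moves the arm, as the interface text tells. Its arguments: {"type":"object","properties":{"rows":{"type":"array","items":{"type":"object","properties":{"x":{"type":"number","minimum":-1,"maximum":1},"y":{"type":"number","minimum":-1,"maximum":1},"z":{"type":"number","minimum":-1,"maximum":1},"ax":{"type":"number","minimum":-1,"maximum":1},"ay":{"type":"number","minimum":-1,"maximum":1},"az":{"type":"number","minimum":-1,"maximum":1},"jaw":{"type":"number"}}}}},"required":["rows"]}

```bash
mkdir -p pics; ls
cat > h.py <<'E'
import numpy as np, cv2
from plant import bot
def save(n,im): cv2.imwrite('pics/'+n+'.png',cv2.cvtColor(im,cv2.COLOR_RGB2BGR))
E
python3 - <<'E'
from h import *
print(bot.get_obs())
for n in ("scene","top"):
    im,d=bot.capture(n); save(n,im); np.savez('pics/'+n,im=im,d=d); print(n,bot.camera_model(n))
print(bot.camera_model("wrist"))
E
```

```text
pics
{'time': 0.0, 'joint_positions': array([-1.25900338e+00,  3.42725827e-01,  1.52509397e+00, -5.74501650e-06,
        1.27542653e+00, -1.46012095e-01]), 'dq': array([-0.00138392, -0.00139937,  0.00155695,  0.00038278, -0.00032103,
        0.00201184]), 'tau': array([ 3.21091829e-03, -4.31239522e+01, -2.44218707e+01,  7.19588203e-02,
        5.59427845e-02, -1.08048230e-04]), 'tool_pos': array([ 231.91196498, -470.49630917,  226.01652339]), 'tcp_rot': array([-3.13995578e+00, -2.35163945e-04,  4.57806530e-01]), 'contact_force': array([-0.17756497,  0.10518402, -0.12002984]), 'moment': array([ 4.16273960e-02,  1.64005032e-03, -5.22514956e-05]), 'finger_force': 0.0, 'grip_width': 91.76768499755293}
scene {'vertical_fov': 55.85219408969657, 'cx': 278.89539709754064, 'cy': 202.6161850999701, 'R': array([[-0.91289966,  0.40800183, -0.01219518],
       [ 0.32924313,  0.71836053, -0.61282715],
       [-0.24127406, -0.56346487, -0.79012288]]), 't': array([ 509.68241119, -160.64996402, 1028.66529223])}
top {'vertical_fov': 47.256875311630765, 'cx': 276.3239262377686, 'cy': 209.1406377178398, 'R': array([[-0.00975564, -0.99982557,  0.01592666],
       [-0.98896143,  0.00729218, -0.14799364],
       [ 0.14785169, -0.01719462, -0.98886006]]), 't': array([ 17.30849955, 550.28907497, 997.46422778])}
{'vertical_fov': 61.987079264473685, 'cx': 280.8066714184653, 'cy': 213.5797947768313, 'T_tool_cam': array([[ 1.02079720e-03, -9.61486462e-01, -2.74850397e-01,
         7.35507881e+01],
       [ 9.99999344e-01,  8.38718911e-04,  7.79986699e-04,
         1.99620111e+00],
       [-5.19424426e-04, -2.74851013e-01,  9.61486688e-01,
        -1.59033681e+02],
       [ 0.00000000e+00,  0.00000000e+00,  0.00000000e+00,
         1.00000000e+00]])}
```

View pics/scene.png

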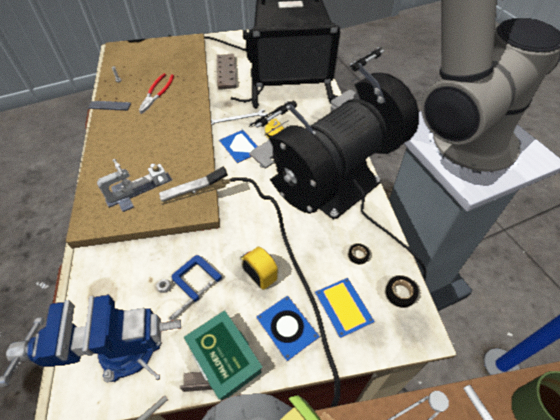

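View pics/top.png

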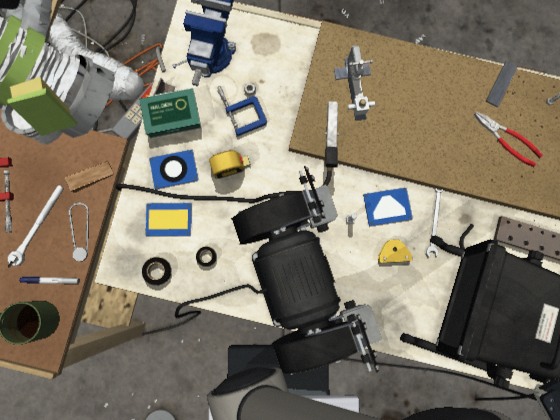

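The overview pictures show these top-view pixel positions:

| Thing | Pixel |
|---|---|
| Magnet square | (395,252) |
| Magnet mat | (388,206) |
| Bolt | about (350,222) |
| Tape measure | (229,163) |
| Tape mat | (168,219) |
| Roll mat | (173,168) |
| Rolls | (155,271) large, (206,257) small |

The grinder stands between the left and right parts.

```bash
cat >> h.py <<'E'
def cam(n):
    m=bot.camera_model(n); f=210/np.tan(np.radians(m['vertical_fov']/2))
    K=np.array([[f,0,m['cx']],[0,f,m['cy']],[0,0,1]])
    if 'R' in m: return K,np.array(m['R']),np.array(m['t'])
    from scipy.spatial.transform import Rotation as Ro
    o=bot.get_obs(); T=np.eye(4); T[:3,:3]=Ro.from_euler('xyz',o['tcp_rot']).as_matrix(); T[:3,3]=o['tool_pos']
    W=np.linalg.inv(T@m['T_tool_cam']); return K,W[:3,:3],W[:3,3]
def ray(c,uv,z):
    K,R,t=c; uv=np.atleast_2d(np.array(uv,float))
    d=(R.T@np.linalg.inv(K)@np.c_[uv,np.ones(len(uv))].T).T; C=-R.T@t
    return C+d*((z-C[2])/d[:,2])[:,None]
def big(mask,roi):
    m=np.zeros_like(mask); x,y,w,h=roi; m[y:y+h,x:x+w]=mask[y:y+h,x:x+w]
    return max(cv2.findContours(m,0,cv2.CHAIN_APPROX_NONE)[0],key=cv2.contourArea)
def rect(c,ct,z):  # world-plane min area rect: centre, sides, angle(deg) of long side
    p=ray(c,ct[:,0],z)[:,:2].astype(np.float32)
    b=cv2.boxPoints(cv2.minAreaRect(cv2.convexHull(p))); e=[b[1]-b[0],b[2]-b[1]]
    l=max(e,key=np.linalg.norm); return b.mean(0).round(1),sorted(np.linalg.norm(v).round(1) for v in e),np.degrees(np.arctan2(l[1],l[0])).round(1)%180
def masks(im):
    h=cv2.cvtColor(im,cv2.COLOR_RGB2HSV)
    return dict(blue=cv2.inRange(h,(98,120,60),(120,255,255)),yellow=cv2.inRange(h,(18,110,90),(34,255,255)),
      white=cv2.inRange(h,(0,0,170),(180,60,255)),black=cv2.inRange(h,(0,0,0),(180,255,70)))
E
python3 - <<'E'
from h import *
z=np.load('pics/top.npz'); im,d=z['im'],z['d']; c=cam('top'); M=masks(im)
for n,k,roi,h in [('mat_roll','blue',(140,145,60,45),4),('mat_tape','blue',(140,198,60,45),4),('mat_mag','blue',(360,183,60,50),4),
 ('sil_tape','yellow',(145,203,50,35),4),('sil_mag','white',(372,190,35,30),4),('mag','yellow',(370,235,45,30),15),('tape','yellow',(205,145,45,35),66),
 ('rollA','black',(138,250,36,38),19),('rollB','black',(190,243,30,28),19)]:
    print(n,*rect(c,big(M[k],roi),h))
print('bolt',ray(c,[[350,222]],20))
save('crops',np.hstack([cv2.resize(im[140:290,130:255],None,fx=3.2,fy=3.2),cv2.resize(im[170:320,330:450],None,fx=3.2,fy=3.2)]))
E
```

```text
mat_roll [650.1 244.4] [np.float32(72.0), np.float32(97.7)] 101.2
mat_tape [534.7 253.3] [np.float32(72.2), np.float32(97.8)] 91.0
mat_mag [ 560.4 -238. ] [np.float32(72.1), np.float32(98.0)] 98.4
sil_tape [535.6 253.6] [np.float32(40.4), np.float32(85.1)] 89.6
sil_mag [ 561.3 -238.7] [np.float32(49.0), np.float32(72.2)] 98.5
mag [ 459.5 -246.2] [np.float32(48.2), np.float32(73.2)] 89.5
tape [652.3 119.4] [np.float32(42.3), np.float32(70.7)] 105.5
rollA [419.7 273.3] [np.float32(58.3), np.float32(60.2)] 91.3
rollB [450.9 167.1] [np.float32(41.2), np.float32(41.2)] 0.5
bolt [[ 523.68256238 -149.84761835   20.        ]]
```

View pics/crops.png

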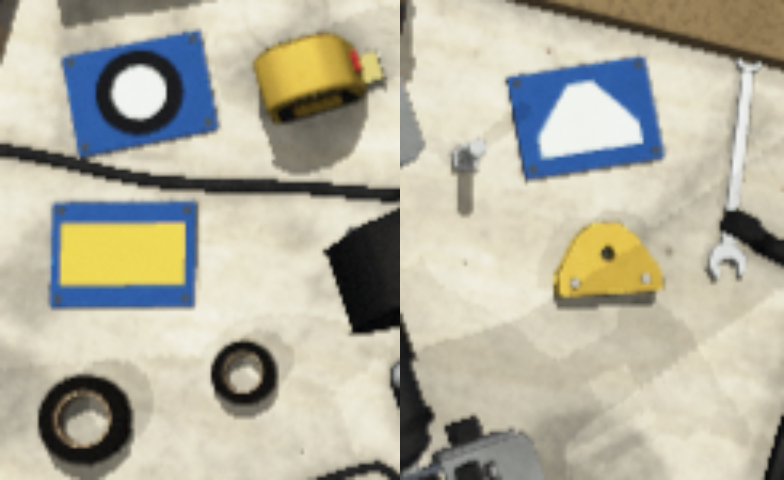

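The roll at (155,271) measures about 60 mm, so it is the right one. The small one at 41 mm is a decoy. The magnet's nose points +x, and its mat is turned by about 8.5°. Next I check how much room the grinder leaves and work out the first move.

```bash
cat >> h.py <<'E'
from scipy.spatial.transform import Rotation as Ro
def go(p,yaw,rec=None):  # move from present pose, tool down: units of the rows
    o=bot.get_obs(); R=Ro.from_euler('xyz',o['tcp_rot'])
    s=R.inv().apply(np.array(p,float)-o['tool_pos'])/200
    w=(R.inv()*Ro.from_euler('xyz',[np.pi,0,np.radians(yaw)])).as_rotvec()/(np.pi/3)
    print('t',o['time'].__round__(2),'at',o['tool_pos'].round(1),np.degrees(o['tcp_rot']).round(1),'xyz',s.round(3),'a',w.round(3))
E
python3 - <<'E'
from h import *
z=np.load('pics/top.npz'); d=z['d']; K,R,t=cam('top')
v,u=np.nonzero(d>0); D=d[v,u]; P=((np.linalg.inv(K)@np.c_[u,v,np.ones(len(u))].T)*D).T; P=(P-t)@R
for lo,hi in((60,100),(100,300)):
  m=(P[:,2]>lo)&(P[:,2]<hi)&(P[:,0]>300)&(P[:,0]<800)&(abs(P[:,1])<400)
  for y in range(-360,380,40):
    q=P[m&(P[:,1]>=y)&(P[:,1]<y+40)]
    if len(q)>5: print(lo,y,np.percentile(q[:,0],[1,99]).round(),q[:,2].max().round())
m=(abs(P[:,0]-650)<60)&(abs(P[:,1]-119)<60)&(P[:,2]>58)&(P[:,2]<75);print(P[m].mean(0),P[m].max(0))
go([459,-246,150],89.5)
E
```

```text
60 -360 [301. 399.] 100.0
60 -240 [777. 784.] 65.0
60 -200 [761. 792.] 84.0
60 -160 [340. 779.] 100.0
60 -120 [313. 744.] 100.0
60 -80 [494. 520.] 100.0
60 -40 [499. 586.] 99.0
60 0 [483. 582.] 97.0
60 40 [472. 575.] 100.0
60 80 [633. 675.] 70.0
60 120 [630. 672.] 71.0
100 -360 [301. 440.] 229.0
100 -320 [300. 337.] 229.0
100 -200 [300. 348.] 129.0
100 -160 [300. 356.] 253.0
100 -120 [301. 580.] 256.0
100 -80 [302. 578.] 256.0
100 -40 [304. 583.] 255.0
100 0 [320. 543.] 235.0
100 40 [414. 533.] 223.0
100 80 [468. 525.] 196.0
100 320 [742. 799.] 151.0
100 360 [700. 799.] 221.0
[651.61239309 123.21370957  63.76606662] [675.10873223 152.67234785  70.6003378 ]
t 0.1 at [ 231.9 -470.6  226.1] [-179.9   -0.    26.2] xyz [ 1.515 -0.505  0.382] a [-1.000e-03 -1.000e-03 -1.054e+00]
```

Request:
send_rows([
  {"z":-0.3,"jaw":1},
  {"z":-0.5,"jaw":1},
  {"x":0.2,"y":-0.07,"z":-0.5,"az":-0.15,"jaw":1},
  {"x":0.4,"y":-0.14,"z":-0.5,"az":-0.3,"jaw":1},
  {"x":0.6,"y":-0.2,"z":-0.5,"az":-0.45,"jaw":1},
  {"x":0.8,"y":-0.27,"z":-0.5,"az":-0.6,"jaw":1},
  {"x":1.0,"y":-0.33,"z":-0.5,"az":-0.75,"jaw":1},
  {"x":1.0,"y":-0.45,"z":-0.5,"az":-0.9,"jaw":1},
  {"x":1.0,"y":-0.5,"z":-0.5,"az":-1.0,"jaw":1},
  {"x":1.0,"y":-0.5,"z":-0.5,"az":-1.0,"jaw":1},
])

```text
schema error: expected keys x, y, z, ax, ay, az, jaw
```

Run:
```python
from h import *
go([459,-246,170],89.5)
```

```text
t 0.1 at [ 231.9 -470.6  226.1] [-179.9   -0.    26.2] xyz [ 1.515 -0.505  0.282] a [-1.000e-03 -1.000e-03 -1.054e+00]
```

All keys are required.

Request:
send_rows([
  {"x":0,"y":0,"z":-0.3,"ax":0,"ay":0,"az":0,"jaw":1},
  {"x":0,"y":0,"z":-0.5,"ax":0,"ay":0,"az":0,"jaw":1},
  {"x":0.2,"y":-0.07,"z":-0.5,"ax":0,"ay":0,"az":-0.15,"jaw":1},
  {"x":0.4,"y":-0.14,"z":-0.5,"ax":0,"ay":0,"az":-0.3,"jaw":1},
  {"x":0.6,"y":-0.2,"z":-0.5,"ax":0,"ay":0,"az":-0.45,"jaw":1},
  {"x":0.8,"y":-0.27,"z":-0.5,"ax":0,"ay":0,"az":-0.6,"jaw":1},
  {"x":1.0,"y":-0.33,"z":-0.5,"ax":0,"ay":0,"az":-0.75,"jaw":1},
  {"x":1.0,"y":-0.45,"z":-0.5,"ax":0,"ay":0,"az":-0.9,"jaw":1},
  {"x":1.0,"y":-0.5,"z":-0.5,"ax":0,"ay":0,"az":-1.0,"jaw":1},
  {"x":1.0,"y":-0.5,"z":-0.5,"ax":0,"ay":0,"az":-1.0,"jaw":1},
])

```text
time: 1.35
tool_pos: [367.1, -292.3, 326.7]
tcp_rot: [-3.141, -0.0, 1.505]
contact_force: [-0.1, -0.2, -0.3]
grip_width: 92.0
finger_force: 0.0
```

Run:
```python
from h import *
go([459,-246,170],89.5)
```

```text
t 1.35 at [ 367.1 -292.3  326.7] [-180.    -0.    86.2] xyz [0.261 0.443 0.784] a [-0.    -0.    -0.055]
```

Request:
send_rows([
  {"x":0.08,"y":0.15,"z":0.1,"ax":0,"ay":0,"az":-0.02,"jaw":1},
  {"x":0.16,"y":0.3,"z":0.3,"ax":0,"ay":0,"az":-0.05,"jaw":1},
  {"x":0.26,"y":0.44,"z":0.5,"ax":0,"ay":0,"az":-0.055,"jaw":1},
  {"x":0.26,"y":0.44,"z":0.7,"ax":0,"ay":0,"az":-0.055,"jaw":1},
  {"x":0.26,"y":0.44,"z":0.78,"ax":0,"ay":0,"az":-0.055,"jaw":1},
  {"x":0.26,"y":0.44,"z":0.78,"ax":0,"ay":0,"az":-0.055,"jaw":1},
  {"x":0.26,"y":0.44,"z":0.78,"ax":0,"ay":0,"az":-0.055,"jaw":1},
  {"x":0.26,"y":0.44,"z":0.78,"ax":0,"ay":0,"az":-0.055,"jaw":1},
  {"x":0.26,"y":0.44,"z":0.78,"ax":0,"ay":0,"az":-0.055,"jaw":1},
  {"x":0.26,"y":0.44,"z":0.78,"ax":0,"ay":0,"az":-0.055,"jaw":1},
])

```text
time: 2.6
tool_pos: [458.6, -246.9, 171.1]
tcp_rot: [3.141, 0.001, 1.562]
contact_force: [-0.1, 0.4, -1.4]
grip_width: 91.7
finger_force: 0.0
```

Run:
```python
from h import *
c=cam('wrist'); im,d=bot.capture('wrist'); save('w1',im); np.savez('pics/w1',im=im); M=masks(im)
for n,k,h in [('mag','yellow',15),('mat','blue',4)]:
    ct=big(M[k],(0,0,560,420)); print(n,*rect(c,ct,h),cv2.boundingRect(ct))
go([459,-246,170],89.5)
```

```text
mag [ 461.9 -248.4] [np.float32(48.9), np.float32(73.3)] 92.5 (255, 157, 56, 78)
mat [ 562.  -240.7] [np.float32(72.7), np.float32(99.4)] 98.7 (346, 126, 84, 113)
t 2.65 at [ 458.5 -246.8  171. ] [180.    0.   89.5] xyz [0.004 0.002 0.005] a [0. 0. 0.]
```

View pics/w1.png

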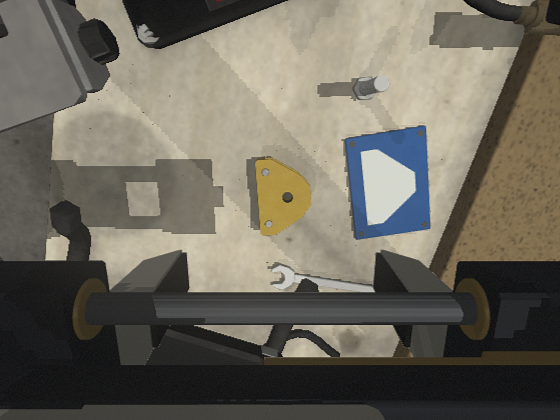

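The wrist view shows the magnet at (283,196), its mat at (388,182) and the bolt at (370,85). I fit the back edge to get the magnet's yaw.

Run:
```python
from h import *
im=np.load('pics/w1.npz')['im']; c=cam('wrist'); M=masks(im)
for k,h,roi in [('yellow',15,(230,140,100,110)),('white',4,(355,140,70,90)),('blue',4,(335,110,110,140))]:
    p=ray(c,big(M[k],roi)[:,0],h)[:,:2].astype(np.float32)
    b=cv2.approxPolyDP(p.reshape(-1,1,2),4,True)[:,0]; print(k,b.round(1).tolist())
    cx=(p.min(0)+p.max(0))/2
    y=np.arange(cx[1]-22,cx[1]+22,3); x=[p[abs(p[:,1]-v)<2.5,0].min() for v in y]
    print('back edge yaw',np.degrees(np.arctan(-np.polyfit(y,x,1)[0])))
c2=cam('wrist');print('bolt',ray(c2,[[357,88],[380,83]],[0]))
```

```text
yellow [[439.8999938964844, -213.10000610351562], [441.0, -285.20001220703125], [453.3999938964844, -285.29998779296875], [480.79998779296875, -264.70001220703125], [486.1000061035156, -243.60000610351562], [475.0, -226.0], [449.79998779296875, -212.1999969482422]]
back edge yaw 2.8259924904482276
white [[548.2000122070312, -207.0], [533.5999755859375, -209.60000610351562], [544.4000244140625, -279.5], [558.9000244140625, -277.6000061035156], [587.0999755859375, -245.8000030517578], [584.4000244140625, -228.60000610351562]]
back edge yaw 8.78391588669227
blue [[589.4000244140625, -186.6999969482422], [519.2000122070312, -197.6999969482422], [533.4000244140625, -294.0], [604.5999755859375, -284.1000061035156]]
back edge yaw 8.599269383013409
bolt [[ 527.77771734 -153.52797377    0.        ]
 [ 547.9721432  -149.48894243    0.        ]]
```

Request:
send_rows([
  {"x":-0.008,"y":0.017,"z":0.1,"ax":0,"ay":0,"az":-0.05,"jaw":1},
  {"x":-0.008,"y":0.017,"z":0.3,"ax":0,"ay":0,"az":-0.05,"jaw":1},
  {"x":-0.008,"y":0.017,"z":0.5,"ax":0,"ay":0,"az":-0.05,"jaw":1},
  {"x":-0.008,"y":0.017,"z":0.65,"ax":0,"ay":0,"az":-0.05,"jaw":1},
  {"x":-0.008,"y":0.017,"z":0.74,"ax":0,"ay":0,"az":-0.05,"jaw":1},
  {"x":-0.008,"y":0.017,"z":0.8,"ax":0,"ay":0,"az":-0.05,"jaw":1},
  {"x":-0.008,"y":0.017,"z":0.83,"ax":0,"ay":0,"az":-0.05,"jaw":1},
  {"x":-0.008,"y":0.017,"z":0.84,"ax":0,"ay":0,"az":-0.05,"jaw":1},
  {"x":-0.008,"y":0.017,"z":0.84,"ax":0,"ay":0,"az":-0.05,"jaw":1},
  {"x":-0.008,"y":0.017,"z":0.84,"ax":0,"ay":0,"az":-0.05,"jaw":1},
])

```text
time: 3.9
tool_pos: [462.2, -248.6, 3.3]
tcp_rot: [3.141, 0.001, 1.615]
contact_force: [-0.1, 0.2, 0.3]
grip_width: 92.0
finger_force: 0.0
```

Request:
send_rows([
  {"x":0,"y":0,"z":0,"ax":0,"ay":0,"az":0,"jaw":-0.2},
  {"x":0,"y":0,"z":0,"ax":0,"ay":0,"az":0,"jaw":-0.4},
  {"x":0,"y":0,"z":0,"ax":0,"ay":0,"az":0,"jaw":-0.6},
  {"x":0,"y":0,"z":0,"ax":0,"ay":0,"az":0,"jaw":-1},
  {"x":0,"y":0,"z":0,"ax":0,"ay":0,"az":0,"jaw":-1},
  {"x":0,"y":0,"z":0,"ax":0,"ay":0,"az":0,"jaw":-1},
  {"x":0,"y":0,"z":0,"ax":0,"ay":0,"az":0,"jaw":-1},
  {"x":0,"y":0,"z":0,"ax":0,"ay":0,"az":0,"jaw":-1},
  {"x":0,"y":0,"z":-0.1,"ax":0,"ay":0,"az":0,"jaw":-1},
  {"x":0,"y":0,"z":-0.15,"ax":0,"ay":0,"az":0,"jaw":-1},
])

```text
time: 5.15
tool_pos: [462.1, -248.5, 33.3]
tcp_rot: [3.141, 0.001, 1.615]
contact_force: [-0.3, 0.6, -1.6]
grip_width: 46.7
finger_force: 30.0
```

Run:
```python
from h import *
c=cam('wrist');im,d=bot.capture('wrist');save('w2',im)
go([562,-240.7,40],98.7)
```

```text
t 5.2 at [ 462.6 -248.8   34.3] [1.799e+02 1.000e-01 9.250e+01] xyz [ 0.019  0.498 -0.028] a [ 0.002  0.001 -0.103]
```

View pics/w2.png

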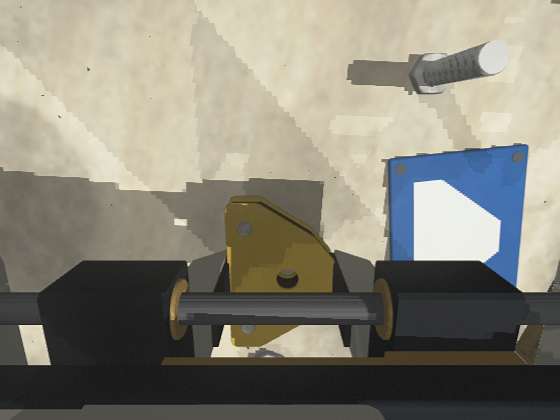

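The magnet is held flat and square. I carry it to its mat.

Request:
send_rows([
  {"x":0,"y":0.06,"z":0,"ax":0,"ay":0,"az":0,"jaw":-1},
  {"x":0.005,"y":0.16,"z":0,"ax":0,"ay":0,"az":-0.03,"jaw":-1},
  {"x":0.01,"y":0.26,"z":0,"ax":0,"ay":0,"az":-0.06,"jaw":-1},
  {"x":0.015,"y":0.36,"z":0,"ax":0,"ay":0,"az":-0.09,"jaw":-1},
  {"x":0.019,"y":0.45,"z":0,"ax":0,"ay":0,"az":-0.103,"jaw":-1},
  {"x":0.019,"y":0.498,"z":0,"ax":0,"ay":0,"az":-0.103,"jaw":-1},
  {"x":0.019,"y":0.498,"z":0.04,"ax":0,"ay":0,"az":-0.103,"jaw":-1},
  {"x":0.019,"y":0.498,"z":0.08,"ax":0,"ay":0,"az":-0.103,"jaw":-1},
  {"x":0.019,"y":0.498,"z":0.11,"ax":0,"ay":0,"az":-0.103,"jaw":-1},
  {"x":0.019,"y":0.498,"z":0.13,"ax":0,"ay":0,"az":-0.103,"jaw":-1},
])

```text
time: 6.45
tool_pos: [560.7, -240.2, 6.5]
tcp_rot: [-3.141, -0.0, 1.722]
contact_force: [-6.9, 2.3, 20.7]
grip_width: 47.1
finger_force: 30.0
```

Request:
send_rows([
  {"x":0,"y":0,"z":0,"ax":0,"ay":0,"az":0,"jaw":-1},
  {"x":0,"y":0,"z":0,"ax":0,"ay":0,"az":0,"jaw":0.2},
  {"x":0,"y":0,"z":0,"ax":0,"ay":0,"az":0,"jaw":0.6},
  {"x":0,"y":0,"z":0,"ax":0,"ay":0,"az":0,"jaw":0.7},
  {"x":0,"y":0,"z":0,"ax":0,"ay":0,"az":0,"jaw":0.7},
  {"x":0,"y":0,"z":0,"ax":0,"ay":0,"az":0,"jaw":0.7},
  {"x":0,"y":0,"z":-0.15,"ax":0,"ay":0,"az":0,"jaw":0.7},
  {"x":0,"y":0,"z":-0.4,"ax":0,"ay":0,"az":0,"jaw":0.7},
  {"x":0,"y":0,"z":-0.7,"ax":0,"ay":0,"az":0,"jaw":0.7},
  {"x":0,"y":0,"z":-1.0,"ax":0,"ay":0,"az":0,"jaw":0.7},
])

```text
time: 7.7
tool_pos: [561.0, -240.0, 208.6]
tcp_rot: [-3.141, -0.0, 1.723]
contact_force: [0.5, -0.5, -0.2]
grip_width: 77.9
finger_force: 0.0
```

Run:
```python
from h import *
c=cam('wrist');im,d=bot.capture('wrist');save('w3',im); M=masks(im)
for n,k,h in [('mag','yellow',19),('mat','blue',4)]:
    ct=big(M[k],(0,0,560,420)); print(n,*rect(c,ct,h),cv2.boundingRect(ct))
go([562,-100,330],98.7)
go([640,100,330],98.7)
```

```text
mag [ 561.3 -240.7] [np.float32(49.2), np.float32(72.5)] 99.0 (256, 152, 50, 71)
mat [ 562.  -240.8] [np.float32(72.8), np.float32(97.7)] 98.7 (246, 138, 72, 92)
t 7.75 at [ 564.  -241.7  218. ] [179.4   0.5  98.7] xyz [ 0.697  0.104 -0.565] a [0.011 0.009 0.   ]
t 7.75 at [ 564.  -241.7  218. ] [179.4   0.5  98.7] xyz [ 1.626  0.641 -0.568] a [0.011 0.009 0.   ]
```

View pics/w3.png

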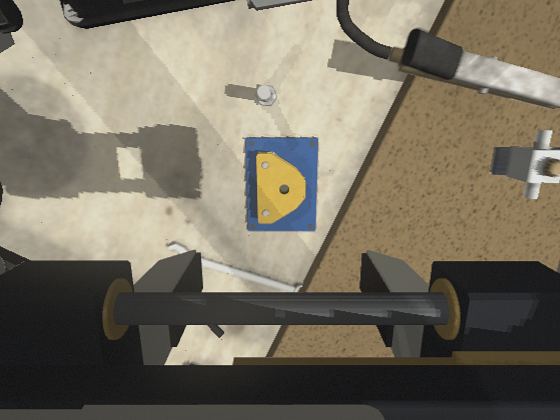

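The magnet square lies on its silhouette, about 1 mm off. Now I rise and cross to the left side.

Request:
send_rows([
  {"x":0,"y":0,"z":-0.3,"ax":0,"ay":0,"az":0,"jaw":0.7},
  {"x":0,"y":0,"z":-0.55,"ax":0,"ay":0,"az":0,"jaw":0.8},
  {"x":0.1,"y":0.08,"z":-0.62,"ax":0,"ay":0,"az":0,"jaw":1},
  {"x":0.25,"y":0.16,"z":-0.62,"ax":0,"ay":0,"az":0,"jaw":1},
  {"x":0.4,"y":0.24,"z":-0.62,"ax":0,"ay":0,"az":0,"jaw":1},
  {"x":0.55,"y":0.32,"z":-0.62,"ax":0,"ay":0,"az":0,"jaw":1},
  {"x":0.7,"y":0.4,"z":-0.62,"ax":0,"ay":0,"az":0,"jaw":1},
  {"x":0.85,"y":0.48,"z":-0.62,"ax":0,"ay":0,"az":0,"jaw":1},
  {"x":1.0,"y":0.55,"z":-0.62,"ax":0,"ay":0,"az":0,"jaw":1},
  {"x":1.0,"y":0.6,"z":-0.62,"ax":0,"ay":0,"az":0,"jaw":1},
])

```text
time: 9.0
tool_pos: [649.8, -21.7, 330.6]
tcp_rot: [3.141, -0.001, 1.726]
contact_force: [0.7, -0.4, -0.1]
grip_width: 92.0
finger_force: 0.0
```

Run:
```python
from h import *
print(bot.get_obs()['joint_positions'].round(2)); go([645,120,250],105)
```

```text
[-0.15  0.55  0.92  0.    1.68 -0.31]
t 9.0 at [649.8 -21.7 330.6] [180.   -0.   98.9] xyz [0.703 0.086 0.403] a [ 0.    -0.    -0.102]
```

Request:
send_rows([
  {"x":0.1,"y":0.01,"z":0,"ax":0,"ay":0,"az":-0.02,"jaw":1},
  {"x":0.25,"y":0.03,"z":0,"ax":0,"ay":0,"az":-0.05,"jaw":1},
  {"x":0.4,"y":0.05,"z":0,"ax":0,"ay":0,"az":-0.08,"jaw":1},
  {"x":0.55,"y":0.07,"z":0.1,"ax":0,"ay":0,"az":-0.1,"jaw":1},
  {"x":0.65,"y":0.085,"z":0.2,"ax":0,"ay":0,"az":-0.1,"jaw":1},
  {"x":0.7,"y":0.085,"z":0.3,"ax":0,"ay":0,"az":-0.1,"jaw":1},
  {"x":0.7,"y":0.085,"z":0.4,"ax":0,"ay":0,"az":-0.1,"jaw":1},
  {"x":0.7,"y":0.085,"z":0.4,"ax":0,"ay":0,"az":-0.1,"jaw":1},
  {"x":0.7,"y":0.085,"z":0.4,"ax":0,"ay":0,"az":-0.1,"jaw":1},
  {"x":0.7,"y":0.085,"z":0.4,"ax":0,"ay":0,"az":-0.1,"jaw":1},
])

```text
time: 10.25
tool_pos: [645.5, 116.6, 251.9]
tcp_rot: [3.14, 0.0, 1.827]
contact_force: [-1.0, -0.6, 0.5]
grip_width: 92.0
finger_force: 0.0
```

Run:
```python
from h import *
c=cam('wrist');im,d=bot.capture('wrist');save('w4',im); np.savez('pics/w4',im=im,d=d,K=c[0],R=c[1],t=c[2])
K,R,t=c; v,u=np.nonzero(d>0); P=((np.linalg.inv(K)@np.c_[u,v,np.ones(len(u))].T)*d[v,u]).T; P=(P-t)@R
ok=(v<255)
m=ok&(abs(P[:,0]-652)<70)&(abs(P[:,1]-119)<60)&(P[:,2]>55)&(P[:,2]<75)
r=cv2.minAreaRect(P[m][:,:2].astype(np.float32)); print('tape top',m.sum(),r,P[m][:,2].max())
for y in range(20,200,20):
    q=P[ok&(P[:,1]>=y)&(P[:,1]<y+20)&(P[:,2]>75)]
    if len(q): print(y,q[:,0].max().round(),q[np.argmax(q[:,0])].round(),q[:,2].max().round())
M=masks(im); 
for k,roi in (('blue',(0,0,560,420)),): 
  for ct in cv2.findContours(M[k],0,1)[0]:
    if cv2.contourArea(ct)>800: print(rect(c,ct,4),cv2.boundingRect(ct))
go([652,120,60],105)
```

```text
tape top 2201 ((653.0084838867188, 122.74549865722656), (43.101951599121094, 58.51499557495117), 16.573942184448242) 69.37293745261591
20 575.0 [575.  28.  75.] 175.0
40 538.0 [538.  40. 116.] 204.0
60 532.0 [532.  60. 174.] 205.0
80 528.0 [528.  81.  97.] 196.0
100 599.0 [599. 112. 254.] 259.0
120 935.0 [935. 131.  78.] 261.0
140 905.0 [905. 140. 108.] 112.0
160 897.0 [897. 160. 106.] 109.0
180 886.0 [886. 181. 107.] 108.0
(array([651.3, 242.6], dtype=float32), [np.float32(72.8), np.float32(99.1)], np.float32(101.3)) (280, 14, 74, 103)
(array([536.5, 244.7], dtype=float32), [np.float32(73.0), np.float32(86.0)], np.float32(90.1)) (171, 0, 84, 86)
t 10.3 at [645.5 116.5 251.8] [179.9   0.  104.7] xyz [0.009 0.034 0.959] a [ 0.002  0.    -0.005]
```

View pics/w4.png

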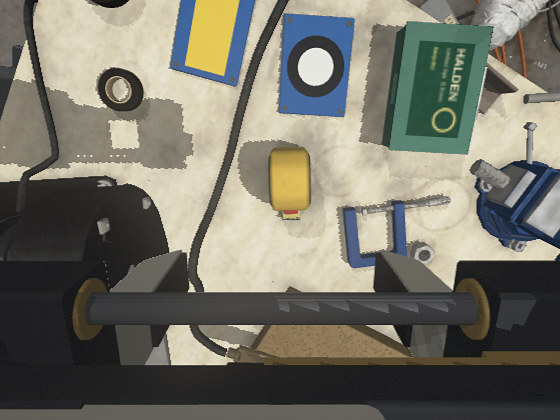

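The wrist view shows the tape at (290,180) with its hook at the bottom, and a clamp edge at (350,210). The grinder wheel stays clear at x below 540. I descend with the jaws part closed to miss the clamp.

Request:
send_rows([
  {"x":0.017,"y":0.042,"z":0.1,"ax":0,"ay":0,"az":-0.022,"jaw":0.35},
  {"x":0.017,"y":0.042,"z":0.25,"ax":0,"ay":0,"az":-0.022,"jaw":0.35},
  {"x":0.017,"y":0.042,"z":0.4,"ax":0,"ay":0,"az":-0.022,"jaw":0.35},
  {"x":0.017,"y":0.042,"z":0.55,"ax":0,"ay":0,"az":-0.022,"jaw":0.35},
  {"x":0.017,"y":0.042,"z":0.7,"ax":0,"ay":0,"az":-0.022,"jaw":0.35},
  {"x":0.017,"y":0.042,"z":0.8,"ax":0,"ay":0,"az":-0.022,"jaw":0.35},
  {"x":0.017,"y":0.042,"z":0.85,"ax":0,"ay":0,"az":-0.022,"jaw":0.35},
  {"x":0.017,"y":0.042,"z":0.85,"ax":0,"ay":0,"az":-0.022,"jaw":0.35},
  {"x":0.017,"y":0.042,"z":0.85,"ax":0,"ay":0,"az":-0.022,"jaw":0.35},
  {"x":0.017,"y":0.042,"z":0.85,"ax":0,"ay":0,"az":-0.022,"jaw":0.35},
])

```text
time: 11.55
tool_pos: [653.0, 122.1, 81.7]
tcp_rot: [3.14, 0.0, 1.851]
contact_force: [-0.0, 0.1, -0.3]
grip_width: 62.1
finger_force: 0.0
```

Run:
```python
from h import *
c=cam('wrist');im,d=bot.capture('wrist');save('w5',im)
go([653,122,22],106)
M=masks(im);ct=big(M['yellow'],(150,60,260,200));print(rect(c,ct,64),cv2.boundingRect(ct))
```

```text
t 11.6 at [652.9 122.1  81.6] [179.9   0.  106. ] xyz [-0.001 -0.     0.298] a [0.002 0.    0.001]
(array([647.8, 140.2], dtype=float32), [np.float32(39.2), np.float32(46.3)], np.float32(106.0)) (245, 175, 73, 85)
```

View pics/w5.png

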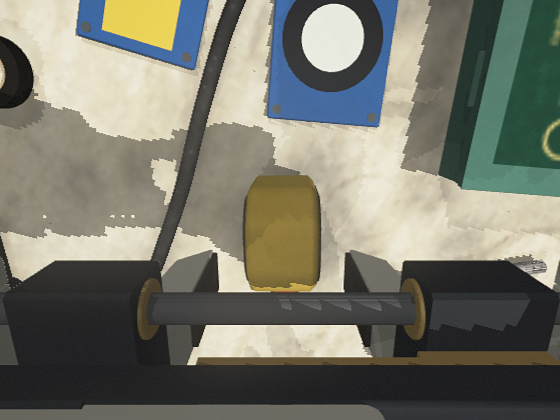

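The tape measure is centred between the fingers (u=282). Descend, grip and lift.

Request:
send_rows([
  {"x":0,"y":0,"z":0.1,"ax":0,"ay":0,"az":0,"jaw":0.35},
  {"x":0,"y":0,"z":0.2,"ax":0,"ay":0,"az":0,"jaw":0.35},
  {"x":0,"y":0,"z":0.27,"ax":0,"ay":0,"az":0,"jaw":0.35},
  {"x":0,"y":0,"z":0.3,"ax":0,"ay":0,"az":0,"jaw":0.35},
  {"x":0,"y":0,"z":0.3,"ax":0,"ay":0,"az":0,"jaw":0.35},
  {"x":0,"y":0,"z":0.3,"ax":0,"ay":0,"az":0,"jaw":0},
  {"x":0,"y":0,"z":0.3,"ax":0,"ay":0,"az":0,"jaw":-0.3},
  {"x":0,"y":0,"z":0.3,"ax":0,"ay":0,"az":0,"jaw":-1},
  {"x":0,"y":0,"z":0.3,"ax":0,"ay":0,"az":0,"jaw":-1},
  {"x":0,"y":0,"z":0.3,"ax":0,"ay":0,"az":0,"jaw":-1},
])

```text
time: 12.85
tool_pos: [653.0, 122.1, 21.3]
tcp_rot: [3.14, 0.0, 1.85]
contact_force: [0.9, -0.0, 3.5]
grip_width: 39.6
finger_force: 29.9
```

Request:
send_rows([
  {"x":0,"y":0,"z":0,"ax":0,"ay":0,"az":0,"jaw":-1},
  {"x":0,"y":0,"z":0,"ax":0,"ay":0,"az":0,"jaw":-1},
  {"x":0,"y":0,"z":-0.06,"ax":0,"ay":0,"az":0,"jaw":-1},
  {"x":0,"y":0,"z":-0.15,"ax":0,"ay":0,"az":0,"jaw":-1},
  {"x":0,"y":0,"z":-0.25,"ax":0,"ay":0,"az":0,"jaw":-1},
  {"x":0,"y":0,"z":-0.35,"ax":0,"ay":0,"az":0,"jaw":-1},
  {"x":0.1,"y":0,"z":-0.4,"ax":0,"ay":0,"az":0.05,"jaw":-1},
  {"x":0.2,"y":0,"z":-0.4,"ax":0,"ay":0,"az":0.1,"jaw":-1},
  {"x":0.3,"y":0,"z":-0.4,"ax":0,"ay":0,"az":0.15,"jaw":-1},
  {"x":0.3,"y":0,"z":-0.4,"ax":0,"ay":0,"az":0.15,"jaw":-1},
])

```text
time: 14.1
tool_pos: [635.2, 181.0, 101.4]
tcp_rot: [-3.141, -0.0, 1.696]
contact_force: [-0.2, -0.6, -1.9]
grip_width: 39.9
finger_force: 29.9
```

Run:
```python
from h import *
c=cam('wrist');im,d=bot.capture('wrist');save('w6',im)
M=masks(im)
for ct in cv2.findContours(M['blue'],0,1)[0]:
    if cv2.contourArea(ct)>2000: print(rect(c,ct,4),cv2.boundingRect(ct))
go([536,260,102],90.5)
```

```text
(array([651.1, 242.4], dtype=float32), [np.float32(72.7), np.float32(99.1)], np.float32(101.3)) (257, 54, 108, 146)
(array([536.3, 253.7], dtype=float32), [np.float32(73.3), np.float32(94.3)], np.float32(90.1)) (98, 13, 112, 147)
t 14.15 at [635.6 180.  101.3] [-180.     0.    97.2] xyz [ 0.459 -0.444 -0.004] a [-0.     0.     0.111]
```

View pics/w6.png

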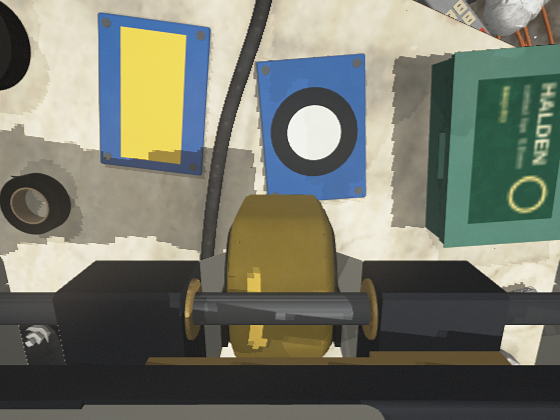

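The tape measure is held upright. Its mat's centre is about (536.3, 251.5), and its near edge is in shadow. I carry it over and lower it.

Request:
send_rows([
  {"x":0.06,"y":-0.06,"z":0,"ax":0,"ay":0,"az":0.02,"jaw":-1},
  {"x":0.16,"y":-0.15,"z":0,"ax":0,"ay":0,"az":0.05,"jaw":-1},
  {"x":0.26,"y":-0.25,"z":0,"ax":0,"ay":0,"az":0.08,"jaw":-1},
  {"x":0.36,"y":-0.35,"z":0,"ax":0,"ay":0,"az":0.11,"jaw":-1},
  {"x":0.43,"y":-0.41,"z":0,"ax":0,"ay":0,"az":0.115,"jaw":-1},
  {"x":0.459,"y":-0.444,"z":0.05,"ax":0,"ay":0,"az":0.115,"jaw":-1},
  {"x":0.459,"y":-0.444,"z":0.15,"ax":0,"ay":0,"az":0.115,"jaw":-1},
  {"x":0.459,"y":-0.444,"z":0.25,"ax":0,"ay":0,"az":0.115,"jaw":-1},
  {"x":0.459,"y":-0.444,"z":0.32,"ax":0,"ay":0,"az":0.115,"jaw":-1},
  {"x":0.459,"y":-0.444,"z":0.32,"ax":0,"ay":0,"az":0.115,"jaw":-1},
])

```text
time: 15.4
tool_pos: [536.0, 259.3, 35.3]
tcp_rot: [-3.139, 0.001, 1.573]
contact_force: [0.3, 1.0, -1.4]
grip_width: 39.8
finger_force: 29.9
```

Run:
```python
from h import *
go([536.3,260,26],90.2)
```

```text
t 15.4 at [536.  259.3  35.3] [-1.799e+02  1.000e-01  9.010e+01] xyz [0.004 0.002 0.046] a [-0.002  0.001 -0.001]
```

Request:
send_rows([
  {"x":0.003,"y":0.002,"z":0.025,"ax":0,"ay":0,"az":0,"jaw":-1},
  {"x":0.003,"y":0.002,"z":0.045,"ax":0,"ay":0,"az":0,"jaw":-1},
  {"x":0.003,"y":0.002,"z":0.045,"ax":0,"ay":0,"az":0,"jaw":-1},
  {"x":0.003,"y":0.002,"z":0.045,"ax":0,"ay":0,"az":0,"jaw":-1},
  {"x":0.003,"y":0.002,"z":0.045,"ax":0,"ay":0,"az":0,"jaw":0},
  {"x":0.003,"y":0.002,"z":0.045,"ax":0,"ay":0,"az":0,"jaw":0.3},
  {"x":0.003,"y":0.002,"z":0.045,"ax":0,"ay":0,"az":0,"jaw":0.4},
  {"x":0.003,"y":0.002,"z":0.045,"ax":0,"ay":0,"az":0,"jaw":0.4},
  {"x":0.003,"y":0.002,"z":0.045,"ax":0,"ay":0,"az":0,"jaw":0.4},
  {"x":0.003,"y":0.002,"z":-0.1,"ax":0,"ay":0,"az":0,"jaw":0.4},
])

```text
time: 16.65
tool_pos: [535.3, 260.0, 54.9]
tcp_rot: [-3.137, 0.002, 1.573]
contact_force: [0.8, 0.3, 0.3]
grip_width: 64.2
finger_force: 0.0
```

Request:
send_rows([
  {"x":0,"y":0,"z":-0.2,"ax":0,"ay":0,"az":0,"jaw":0.4},
  {"x":0,"y":0,"z":-0.4,"ax":0,"ay":0,"az":0,"jaw":0.4},
  {"x":0,"y":0,"z":-0.6,"ax":0,"ay":0,"az":0,"jaw":0.6},
  {"x":0,"y":0,"z":-0.8,"ax":0,"ay":0,"az":0,"jaw":1},
  {"x":-0.1,"y":-0.1,"z":-0.9,"ax":0,"ay":0,"az":0,"jaw":1},
  {"x":-0.2,"y":-0.3,"z":-0.9,"ax":0,"ay":0,"az":0,"jaw":1},
  {"x":-0.2,"y":-0.5,"z":-0.9,"ax":0,"ay":0,"az":0,"jaw":1},
  {"x":-0.2,"y":-0.55,"z":-0.9,"ax":0,"ay":0,"az":0,"jaw":1},
  {"x":-0.2,"y":-0.55,"z":-0.9,"ax":0,"ay":0,"az":0,"jaw":1},
  {"x":-0.2,"y":-0.55,"z":-0.9,"ax":0,"ay":0,"az":0,"jaw":1},
])

```text
time: 17.9
tool_pos: [428.1, 220.5, 236.7]
tcp_rot: [3.141, -0.0, 1.573]
contact_force: [-0.7, 0.1, 0.4]
grip_width: 92.0
finger_force: 0.0
```

Run:
```python
from h import *
c=cam('wrist');im,d=bot.capture('wrist');save('w7',im); np.savez('pics/w7',im=im,d=d,K=c[0],R=c[1],t=c[2])
M=masks(im)
for k,h in (('blue',4),('yellow',70),('black',19)):
  for ct in cv2.findContours(M[k],0,1)[0]:
    if cv2.contourArea(ct)>700 and cv2.boundingRect(ct)[1]<240: print(k,rect(c,ct,h),cv2.boundingRect(ct))
go([418,270,100],90)
```

```text
blue (array([651.3, 242.8], dtype=float32), [np.float32(73.4), np.float32(99.4)], np.float32(101.4)) (444, 109, 70, 100)
blue (array([197.3, 350.7], dtype=float32), [np.float32(24.3), np.float32(112.8)], np.float32(167.7)) (0, 28, 112, 48)
yellow (array([527.6, 258.5], dtype=float32), [np.float32(54.2), np.float32(71.3)], np.float32(90.2)) (357, 112, 62, 79)
black (array([644. , 244.5], dtype=float32), [np.float32(57.6), np.float32(57.7)], np.float32(49.0)) (454, 133, 55, 55)
black (array([437.1,  86.7], dtype=float32), [np.float32(370.8), np.float32(749.9)], np.float32(178.0)) (0, 131, 560, 289)
black (array([422.1, 273.2], dtype=float32), [np.float32(57.9), np.float32(58.2)], np.float32(45.2)) (246, 104, 57, 58)
black (array([583.7, 277.2], dtype=float32), [np.float32(98.4), np.float32(277.1)], np.float32(106.0)) (354, 0, 113, 258)
t 17.95 at [428.  220.4 236.5] [180.    0.   90.1] xyz [ 0.248 -0.05   0.682] a [0.    0.    0.002]
```

View pics/w7.png

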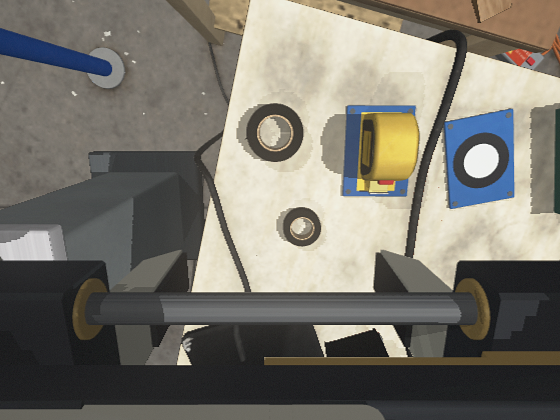

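The tape measure stands on its mat, with its origin at about y 250.5 against the mat's 251.5. The roll is at (422, 273), pixel (275,132). I'll grip it along y, with the tool turned to yaw 180, to stay clear of the tape measure.

Request:
send_rows([
  {"x":0.05,"y":0,"z":0.05,"ax":0,"ay":0,"az":-0.1,"jaw":1},
  {"x":0.1,"y":-0.01,"z":0.1,"ax":0,"ay":0,"az":-0.25,"jaw":1},
  {"x":0.16,"y":-0.02,"z":0.15,"ax":0,"ay":0,"az":-0.4,"jaw":1},
  {"x":0.22,"y":-0.03,"z":0.2,"ax":0,"ay":0,"az":-0.55,"jaw":1},
  {"x":0.264,"y":-0.03,"z":0.3,"ax":0,"ay":0,"az":-0.7,"jaw":1},
  {"x":0.264,"y":-0.03,"z":0.3,"ax":0,"ay":0,"az":-0.85,"jaw":1},
  {"x":0.264,"y":-0.03,"z":0.3,"ax":0,"ay":0,"az":-1.0,"jaw":1},
  {"x":0.264,"y":-0.03,"z":0.3,"ax":0,"ay":0,"az":-1.0,"jaw":1},
  {"x":0.264,"y":-0.03,"z":0.3,"ax":0,"ay":0,"az":-1.0,"jaw":1},
  {"x":0.264,"y":-0.03,"z":0.3,"ax":0,"ay":0,"az":-1.0,"jaw":1},
])

```text
time: 19.2
tool_pos: [421.0, 273.1, 176.6]
tcp_rot: [-3.142, 0.0, 2.618]
contact_force: [0.4, 0.9, 0.2]
grip_width: 91.5
finger_force: 0.0
```

Run:
```python
from h import *
c=cam('wrist');im,d=bot.capture('wrist')
K,R,t=c; p=K@(R@np.array([422,273,19.])+t); u,v=(p[:2]/p[2]).astype(int); print(u,v)
ct=big(masks(im)['black'],(u-60,v-60,120,120)); print(rect(c,ct,19),cv2.boundingRect(ct))
go([422,273,60],180)
```

```text
282 195
(array([421.5, 274.1], dtype=float32), [np.float32(56.3), np.float32(61.1)], np.float32(151.6)) (253, 162, 62, 65)
t 19.25 at [421.  273.1 176.7] [-180.    0.  150.] xyz [-0.005  0.002  0.583] a [-0.     0.    -0.499]
```

Request:
send_rows([
  {"x":-0.004,"y":0.002,"z":0,"ax":0,"ay":0,"az":-0.1,"jaw":1},
  {"x":-0.004,"y":0.002,"z":0.1,"ax":0,"ay":0,"az":-0.25,"jaw":1},
  {"x":-0.004,"y":0.002,"z":0.25,"ax":0,"ay":0,"az":-0.4,"jaw":1},
  {"x":-0.004,"y":0.002,"z":0.4,"ax":0,"ay":0,"az":-0.5,"jaw":1},
  {"x":-0.004,"y":0.002,"z":0.55,"ax":0,"ay":0,"az":-0.5,"jaw":1},
  {"x":-0.004,"y":0.002,"z":0.7,"ax":0,"ay":0,"az":-0.5,"jaw":1},
  {"x":-0.004,"y":0.002,"z":0.8,"ax":0,"ay":0,"az":-0.5,"jaw":1},
  {"x":-0.004,"y":0.002,"z":0.85,"ax":0,"ay":0,"az":-0.5,"jaw":1},
  {"x":-0.004,"y":0.002,"z":0.865,"ax":0,"ay":0,"az":-0.5,"jaw":1},
  {"x":-0.004,"y":0.002,"z":0.865,"ax":0,"ay":0,"az":-0.5,"jaw":1},
])

```text
time: 20.5
tool_pos: [422.1, 273.2, 4.2]
tcp_rot: [3.141, 0.001, -3.14]
contact_force: [-0.0, 1.4, 0.9]
grip_width: 91.8
finger_force: 0.0
```

Request:
send_rows([
  {"x":0,"y":0,"z":0,"ax":0,"ay":0,"az":0,"jaw":0.4},
  {"x":0,"y":0,"z":0,"ax":0,"ay":0,"az":0,"jaw":0},
  {"x":0,"y":0,"z":0,"ax":0,"ay":0,"az":0,"jaw":-1},
  {"x":0,"y":0,"z":0,"ax":0,"ay":0,"az":0,"jaw":-1},
  {"x":0,"y":0,"z":0,"ax":0,"ay":0,"az":0,"jaw":-1},
  {"x":0,"y":0,"z":0,"ax":0,"ay":0,"az":0,"jaw":-1},
  {"x":0,"y":0,"z":-0.1,"ax":0,"ay":0,"az":0,"jaw":-1},
  {"x":0,"y":0,"z":-0.4,"ax":0,"ay":0,"az":0,"jaw":-1},
  {"x":0,"y":0,"z":-0.7,"ax":0,"ay":0,"az":0,"jaw":-1},
  {"x":0,"y":0,"z":-0.7,"ax":0,"ay":0,"az":0,"jaw":-1},
])

```text
time: 21.75
tool_pos: [424.2, 274.1, 148.0]
tcp_rot: [3.138, 0.009, -3.139]
contact_force: [0.3, 0.7, -1.4]
grip_width: 59.5
finger_force: 30.0
```

Run:
```python
from h import *
c=cam('wrist');im,d=bot.capture('wrist');save('w8',im)
go([651.3,242.7,140],180)
```

```text
t 21.8 at [422.6 273.4 145.3] [ 179.9    0.2 -179.9] xyz [-1.143 -0.156  0.031] a [0.001 0.004 0.002]
```

View pics/w8.png

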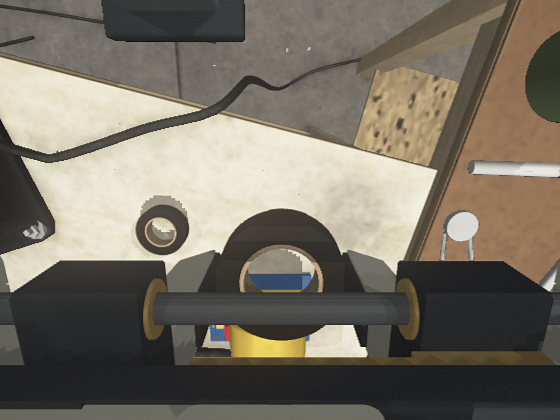

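The roll is held level. I carry it over the tape measure to its mat.

Request:
send_rows([
  {"x":-0.08,"y":-0.01,"z":0,"ax":0,"ay":0,"az":0,"jaw":-1},
  {"x":-0.2,"y":-0.03,"z":0,"ax":0,"ay":0,"az":0,"jaw":-1},
  {"x":-0.33,"y":-0.05,"z":0,"ax":0,"ay":0,"az":0,"jaw":-1},
  {"x":-0.46,"y":-0.07,"z":0,"ax":0,"ay":0,"az":0,"jaw":-1},
  {"x":-0.59,"y":-0.09,"z":0,"ax":0,"ay":0,"az":0,"jaw":-1},
  {"x":-0.72,"y":-0.11,"z":0,"ax":0,"ay":0,"az":0,"jaw":-1},
  {"x":-0.85,"y":-0.13,"z":0,"ax":0,"ay":0,"az":0,"jaw":-1},
  {"x":-0.95,"y":-0.15,"z":0,"ax":0,"ay":0,"az":0,"jaw":-1},
  {"x":-1.0,"y":-0.156,"z":0,"ax":0,"ay":0,"az":0,"jaw":-1},
  {"x":-1.0,"y":-0.156,"z":0,"ax":0,"ay":0,"az":0,"jaw":-1},
])

```text
time: 23.05
tool_pos: [621.9, 241.8, 141.9]
tcp_rot: [-3.141, -0.002, -3.14]
contact_force: [-0.3, -0.4, -0.2]
grip_width: 58.8
finger_force: 30.0
```

Run:
```python
from h import *
go([651.3,242.7,12],180)
```

```text
t 23.05 at [621.9 241.8 141.9] [-1.800e+02 -1.000e-01 -1.799e+02] xyz [-0.149  0.005  0.649] a [-0.001 -0.002  0.002]
```

Request:
send_rows([
  {"x":-0.06,"y":0.002,"z":0,"ax":0,"ay":0,"az":0,"jaw":-1},
  {"x":-0.147,"y":0.003,"z":0.05,"ax":0,"ay":0,"az":0,"jaw":-1},
  {"x":-0.147,"y":0.003,"z":0.2,"ax":0,"ay":0,"az":0,"jaw":-1},
  {"x":-0.147,"y":0.003,"z":0.35,"ax":0,"ay":0,"az":0,"jaw":-1},
  {"x":-0.147,"y":0.003,"z":0.5,"ax":0,"ay":0,"az":0,"jaw":-1},
  {"x":-0.147,"y":0.003,"z":0.58,"ax":0,"ay":0,"az":0,"jaw":-1},
  {"x":-0.147,"y":0.003,"z":0.62,"ax":0,"ay":0,"az":0,"jaw":-1},
  {"x":-0.147,"y":0.003,"z":0.63,"ax":0,"ay":0,"az":0,"jaw":-1},
  {"x":-0.147,"y":0.003,"z":0.63,"ax":0,"ay":0,"az":0,"jaw":-1},
  {"x":-0.147,"y":0.003,"z":0.63,"ax":0,"ay":0,"az":0,"jaw":-1},
])

```text
time: 24.3
tool_pos: [651.8, 243.1, 18.7]
tcp_rot: [3.141, 0.002, -3.139]
contact_force: [-0.0, 0.4, -1.0]
grip_width: 59.4
finger_force: 30.0
```

Run:
```python
from h import *
go([651.3,242.7,8.5],180)
```

```text
t 24.3 at [651.8 243.1  18.7] [ 1.800e+02  1.000e-01 -1.799e+02] xyz [ 0.002 -0.002  0.051] a [0.    0.002 0.002]
```

Request:
send_rows([
  {"x":0.002,"y":0,"z":0.03,"ax":0,"ay":0,"az":0,"jaw":-1},
  {"x":0.002,"y":0,"z":0.05,"ax":0,"ay":0,"az":0,"jaw":-1},
  {"x":0.002,"y":0,"z":0.05,"ax":0,"ay":0,"az":0,"jaw":-1},
  {"x":0.002,"y":0,"z":0.05,"ax":0,"ay":0,"az":0,"jaw":-1},
  {"x":0.002,"y":0,"z":0.05,"ax":0,"ay":0,"az":0,"jaw":0.4},
  {"x":0.002,"y":0,"z":0.05,"ax":0,"ay":0,"az":0,"jaw":0.7},
  {"x":0.002,"y":0,"z":0.05,"ax":0,"ay":0,"az":0,"jaw":0.7},
  {"x":0.002,"y":0,"z":0.05,"ax":0,"ay":0,"az":0,"jaw":0.7},
  {"x":0.002,"y":0,"z":0.05,"ax":0,"ay":0,"az":0,"jaw":0.7},
  {"x":0.002,"y":0,"z":-0.1,"ax":0,"ay":0,"az":0,"jaw":0.7},
])

```text
time: 25.55
tool_pos: [648.9, 242.4, 35.2]
tcp_rot: [-3.14, -0.006, -3.139]
contact_force: [-0.4, -0.7, -0.3]
grip_width: 78.1
finger_force: 0.0
```

Request:
send_rows([
  {"x":0,"y":0,"z":-0.2,"ax":0,"ay":0,"az":0,"jaw":0.7},
  {"x":0,"y":0,"z":-0.45,"ax":0,"ay":0,"az":0,"jaw":0.7},
  {"x":0,"y":0,"z":-0.7,"ax":0,"ay":0,"az":0,"jaw":0.7},
  {"x":0,"y":0,"z":-0.9,"ax":0,"ay":0,"az":0,"jaw":0.7},
  {"x":0,"y":0,"z":-1.0,"ax":0,"ay":0,"az":0,"jaw":0.7},
  {"x":0.05,"y":0.15,"z":-1.0,"ax":0,"ay":0,"az":0,"jaw":0.7},
  {"x":0.1,"y":0.0,"z":-1.0,"ax":0,"ay":0,"az":0,"jaw":0.7},
  {"x":0.1,"y":0,"z":-1.0,"ax":0,"ay":0,"az":0,"jaw":0.7},
  {"x":0.1,"y":0,"z":-1.0,"ax":0,"ay":0,"az":0,"jaw":0.7},
  {"x":0.1,"y":0,"z":-1.0,"ax":0,"ay":0,"az":0,"jaw":0.7},
])

```text
time: 26.8
tool_pos: [631.0, 243.4, 237.6]
tcp_rot: [3.141, 0.0, -3.139]
contact_force: [-1.8, 0.7, 0.5]
grip_width: 78.3
finger_force: 0.0
```

Run:
```python
from h import *
out=[]
for n in ('wrist','scene'):
    c=cam(n);im,d=bot.capture(n); M=masks(im); out.append(im)
    pts=dict(tape=[(536,252,70),'yellow',60],mat_t=[(536,252,4),'blue',70],roll=[(651,243,23),'black',45],mat_r=[(651,243,4),'blue',65])
    for k,(X,col,r) in pts.items():
        K,R,t=c; p=K@(R@np.array(X,float)+t); u,v=(p[:2]/p[2]).astype(int)
        try: print(n,k,(u,v),rect(c,big(M[col],(max(u-r,0),max(v-r,0),2*r,2*r)),X[2]))
        except Exception as e: print(n,k,e)
save('w9',np.hstack([cv2.resize(out[0],(400,300)),cv2.resize(out[1][100:400,150:450],(300,300))]))
print(bot.get_obs()['time'])
```

```text
wrist tape (np.int64(293), np.int64(88)) (array([536.6, 252.1], dtype=float32), [np.float32(40.8), np.float32(76.3)], np.float32(90.2))
wrist mat_t (np.int64(291), np.int64(92)) (array([536.5, 251.4], dtype=float32), [np.float32(72.4), np.float32(98.5)], np.float32(90.2))
wrist roll (np.int64(282), np.int64(201)) (array([649.1, 241.5], dtype=float32), [np.float32(59.5), np.float32(62.2)], np.float32(0.2))
wrist mat_r (np.int64(282), np.int64(197)) (array([646.4, 267. ], dtype=float32), [np.float32(49.1), np.float32(72.9)], np.float32(11.4))
scene tape (np.int64(347), np.int64(289)) (array([546.8, 277.4], dtype=float32), [np.float32(60.0), np.float32(72.1)], np.float32(90.8))
scene mat_t (np.int64(343), np.int64(304)) (array([647.5, 268.4], dtype=float32), [np.float32(50.3), np.float32(72.4)], np.float32(11.5))
scene roll (np.int64(286), np.int64(321)) (array([652.9, 248.2], dtype=float32), [np.float32(58.0), np.float32(64.4)], np.float32(65.6))
scene mat_r (np.int64(286), np.int64(324)) (array([652.1, 245.4], dtype=float32), [np.float32(72.4), np.float32(97.3)], np.float32(101.5))
26.9
```

View pics/w9.png

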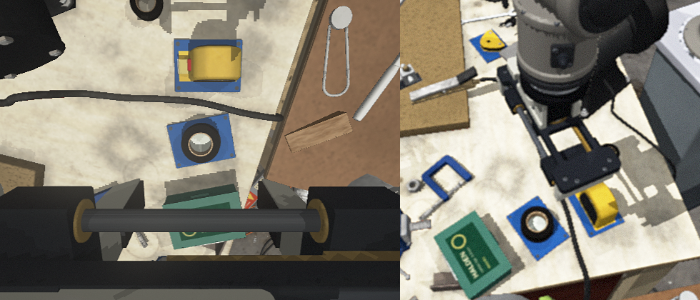

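All three things lie on their mats: the tape measure and roll within about 4 mm, and the bolt was not disturbed. I hand the job in.

```bash
python3 -c "
from plant import bot
print(bot.close_job())"
```

```text
the job is handed in; nothing more can be done
None
```

The job is handed in at about 27 s: by my camera checks the tape measure, tape roll and magnet square each lie within about 4 mm of their mats' centres, turned along their silhouettes, and the bolt was left standing; no verdict was returned.

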